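# Fit the sleeve and collar to the prototype hub

### The arm

A 7-joint arm with a two-finger parallel gripper is mounted at the origin on the work surface. World frame = base frame: x ahead of the robot, y to its left, z up, the work surface at z = 0. Lengths are in m, angles in rad, forces in N, time in s.
With the tool pointing down it reaches from about 0.4 to 0.85 m from the base axis. Payload 4.5 kg.
Tool frame: the origin (TCP) lies on the centre line of the jaws, within the pads' length; the fingertips stand 19 mm ahead of it and the grasp point (between the pads) is the TCP; z points along the fingers, y is the line along which they close (so a half turn about z gives the same grasp; the last joint's range is limited). The gripper opens to 85 mm and grips with 20 to 120 N. Pads are 22 mm wide; open, the fingers measure 114 mm over their backs; the gripper's body (76 mm by 85 mm) begins 54 mm behind the grasp point. The pads swing forward as they close: fully open they stand 13 mm farther back than shut.
Start: joints at [-1.114, 0.689, -0.195, 1.565, 0.157, 0.902, -0.215], TCP at [0.256, 0.57, 0.25] pointing down, gripper open.
Joint ranges: [-3.01, 3.01], [-0.46, 2.08], [-1.47, 1.51], [0.13, 2.56], [-1, 4.14], [0.04, 2.09], [-2.66, 2.66]. Speed limits (rad/s): [2.57, 2.57, 3.14, 3.14, 3.14, 3.14, 3.14].

### API

Orientations are given as a rotation vector (axis times angle).
In Python, from station import robot, optics gives the robot as it stands.
- The arm moves only by the tool carry_out, never from a script. Its argument "steps" is a list of rows, each an object of numbers: "tx", "ty", "tz": the shift along the world's x, y, z normalised to -1 to 1, where 1 is 25 cm; "ax", "ay", "az": the turn, a rotation vector about the world's x, y, z normalised to -1 to 1, where 1 is 0.5 rad. In form: [{"tx": .., "ty": .., "tz": .., "ax": .., "ay": .., "az": ..}, ...]. A call has 1 to 8 rows; each row is the pose to reach, as a shift and turn from the pose commanded when the call began; what a row does not reach only later rows make up. A row lasts 1/12 s, in which the tool goes at most 41.7 mm and 7.16 degrees, less where a joint would pass 70% of its speed; a pose out of reach is approached as far as the arm can. A call with a number of a shift or a turn outside -1 to 1 is refused whole. A call with a gripper value outside its range is refused whole. "hand" is the opening, from -1 (shut) to 1 (fully open), set as the call begins (left out, the last holds). The fingers move at their own pace and stop on an object; "force" is the grip in N (left out, the last holds). Time passes only in rows, so rows that repeat a pose let the fingers close. It gives the time, the measured TCP pose, the force, the opening and the grip force at its end, in the units of the state.
- robot.state(): the state, without advancing time (a new reading comes with each control period).
- optics.get_image(name): name is "side" or "top" or "wrist"; returns (picture, depth): 384x512x3 uint8, blue, green, red; 384x512 float32, m along the optical axis (not along the pixel's ray), 0 where there is no reading.
- optics.camera_model(name): a dict with "fovy" (degrees; the focal length in pixels is half the picture's height over the tangent of half this angle, whatever the lens; pixels are square), "cx", "cy" (the principal point, pixels), "R" (3x3) and "t" (3): a world point X has camera coordinates R X + t; the wrist camera has in their place "mount" (4x4, takes a point from camera to tool coordinates, whose origin is the TCP and whose axes are the flange's). Camera axes: x right, y down, z forward; pixel columns grow to the right and rows downward; lengths in m; the calibration is good to about 2 mm. A picture is of the moment at which its call begins: read the wrist's pose just before it. camera_model takes no time and is no camera call.
- robot.hand_in(): hands the job in; it is judged then, once.
The state is a dict: "time": time; "qpos": joint angles; "qd": joint speeds; "effort": joint torques, N m; "position": TCP position; "tool_rot": TCP orientation; "wrist_force": force on the tool from outside, world axes, zero at the start; "wrist_torque": the same for the moment, N m; "opening": finger opening in m; "grasp_force": force on a finger pad.
Only numpy, scipy, OpenCV 4.12 (cv2) and the standard library are available. Lean on these libraries where they do the work, as an engineer would, in place of code of your own. Each camera call takes 0.05 s, during which the arm holds its last target. There are 200 camera calls.

### The job

Finish assembling the prototype hub: swing the red keeper arm well aside, slide the blue sleeve down the steel shaft until it sits on the shoulder, then slide the brass collar on, flange down, until it rests on the sleeve, and swing the keeper fully back over the shaft. Lower each part all the way in the gripper and only then let go; do not let it drop down the shaft. Leave the dark grey spacer, the caliper and the other loose things where they are.

Things in the scene. Friction and masses are not known exactly. Their poses are not given: they have to be found in the camera images.
- hub: Fixed stand of the prototype hub: grey base plate 165 x 100 x 12 mm that carries the shaft and the keeper's post. Origin on the table under the shaft's axis; z up; its x axis points from the shaft to the keeper's post (the plate reaches from x = -52 to +112 mm, y = -50 to +50 mm).
- shaft_seat (a point): Point on the shaft's axis at the top of the shoulder (dark disc 42 mm across, 24 mm above the table) on which the sleeve must sit. The axes are those of the hub.
- shaft_top (a point): Centre of the top of the upright bright steel shaft: 24 mm in diameter, top 84 mm above the shoulder (108 mm above the table), its uppermost 8 mm tapering to 15 mm.
- keeper_hinge (a point): Point on the keeper's vertical hinge axis, level with the underside of the arm (113 mm above the table), at the top of a dark post 22 mm across that stands 85 mm from the shaft's axis along the hub's x axis.
- keeper (a joint): Angle of the red keeper arm, rad. 0: fully closed, the arm lies over the shaft and points along the hub's -x; it grows as the arm swings counter-clockwise seen from above (towards the hub's -y), stop at 1.7. The arm is a bar 18 mm wide and 10 mm thick, underside 113 mm above the table, reaching 130 mm from the hinge; it turns easily and stays where it is left.
- keeper_knob (a point): Middle of the upright black knob near the free end of the keeper arm: 16 mm in diameter, 30 mm tall (from 123 to 153 mm above the table), 120 mm from the hinge axis. This point is 138 mm above the table.
- tray: Fixed cream tray 240 x 340 mm, walls 18 mm high, floor 5 mm thick; the sleeve, the collar and the spacer stand in it. Origin under its centre.
- sleeve: Blue plastic sleeve (tube), standing: outside diameter 44 mm, bore 27 mm, 45 mm tall, open at both ends. Origin at the centre of its underside, z along its axis.
- collar: Brass flanged collar, standing: flange 54 mm across and 6 mm thick at the bottom, neck 40 mm across above it, bore 27 mm, 30 mm tall in all. Origin at the centre of the flange's underside, z along its axis.
- spare: Dark grey spacer ring, 44 mm across, bore 16 mm (too small for the shaft), 30 mm tall; not wanted, stays in the tray. Origin at the centre of its underside.
- caliper: Digital caliper lying on the table beyond the hub, 235 mm long along its y axis, 14 mm thick. Leave alone. Origin under its bar's middle.
- frame: Small white plastic frame 44 x 36 x 12 mm on the table to the right of the hub (-y). Leave alone. Origin under its centre.
- housing: White plastic block 45 x 40 x 16 mm on the table to the right of the hub (-y). Leave alone. Origin under its centre.
- marker: White marker with a green cap, 130 mm long along its y axis, 12 mm thick. Leave alone. Origin under its middle.
Things that resemble listed ones, but are neither listed nor needed, are in the scene too. Of the things that look like the sleeve, the smaller one is meant.

How it is judged:
On the way, in this order (a step that is already met when the one before it is completed fails the run):
1. the keeper arm is swung at least 1.1 rad open (value of joint keeper above 1.1 rad), for 0.2 s.
2. the blue sleeve sits on the shoulder, released (horizontal distance between sleeve and shaft_seat below 0.004 m and z of sleeve in the frame of shaft_seat between -0.003 and 0.003 m and angle between sleeve's own z axis and vertical below 0.08 rad and contact force between the fingers and sleeve below 0.1 N), for 0.2 s.
3. the brass collar sits on the sleeve, flange down, released (horizontal distance between each of sleeve, collar and shaft_seat below 0.004 m and z of sleeve in the frame of shaft_seat between -0.003 and 0.003 m and angle between each of sleeve, collar's own z axis and vertical below 0.08 rad and z of collar in the frame of shaft_seat between 0.042 and 0.048 m and contact force between the fingers and collar below 0.1 N), for 0.2 s.
4. the keeper arm is closed again over the shaft (value of joint keeper below 0.1 rad), for 0.2 s.
At the end, for the whole second after the job is handed in: Blue sleeve upright on the shaft, within 3 mm of the shoulder; brass collar upright on it, flange down, within 3 mm of resting on the sleeve; both within 4 mm of the shaft's axis, at rest, released; keeper closed to within 0.1 rad (all of step 3 and contact force between the fingers and sleeve below 0.1 N and value of joint keeper below 0.1 rad and linear speed of each of sleeve, collar below 0.02 m/s); the robot touches nothing.
It fails at once if the blue sleeve falls free over the shaft, faster than 0.45 m/s (a drop of about 10 mm) (linear speed of sleeve above 0.45 m/s and horizontal distance between sleeve and shaft_seat below 0.04 m and contact force between the fingers and sleeve below 0.1 N).
It fails at once if the brass collar falls free over the shaft, faster than 0.45 m/s (a drop of about 10 mm) (linear speed of collar above 0.45 m/s and horizontal distance between collar and shaft_seat below 0.04 m and contact force between the fingers and collar below 0.1 N).
It fails at once if the dark grey spacer is moved more than 30 mm (distance of spare from where it was at the start of the episode above 0.03 m).
It fails at once if the caliper, white frame, white housing or marker is moved more than 30 mm (distance of any of caliper, frame, housing, marker from where it was at the start of the episode above 0.03 m).
It also fails if it takes over 72 s, if anything falls off the work surface, if the arm or the gripper's body presses on something with over 40 N, if the wrist force passes 120 N, or if a joint passes its speed limit or range.

## Working session

There is one attempt and no reset: what is moved stays moved. The work goes in short steps, Python scripts to look and compute and a tool call to move; the robot and the scene stay as the last step left them, time stands still between calls to the robot, and variables do not carry over. Pictures are saved under pics/ and viewed, at most 10 in all, crops included, and the job is handed in when it is done.

Besides the shell and the picture viewer there is one more tool, called after ">>>" by a JSON object that holds its "fn" and its "kwargs". carry_out: Moves the arm, as the interface text tells. Scaled input: -1 to 1 covers 25 cm each way for a shift and 0.5 rad each way for a turn. Its arguments: {"type":"object","properties":{"steps":{"type":"array","items":{"type":"object","properties":{"tx":{"type":"number","minimum":-1,"maximum":1},"ty":{"type":"number","minimum":-1,"maximum":1},"tz":{"type":"number","minimum":-1,"maximum":1},"ax":{"type":"number","minimum":-1,"maximum":1},"ay":{"type":"number","minimum":-1,"maximum":1},"az":{"type":"number","minimum":-1,"maximum":1}}}},"hand":{"type":"number"},"force":{"type":"number"}},"required":["steps"]}

```bash
mkdir -p pics; cat > h.py <<'E'
import numpy as np, cv2
from station import robot, optics
def K(m):
    f=192/np.tan(np.radians(m["fovy"])/2); return f,m["cx"],m["cy"]
def cam(name):
    m=optics.camera_model(name); f,cx,cy=K(m)
    if "mount" in m:
        s=robot.state(); T=np.eye(4); T[:3,:3]=cv2.Rodrigues(np.array(s["tool_rot"],float))[0]; T[:3,3]=s["position"]
        C=T@np.array(m["mount"]); Rc,o=C[:3,:3],C[:3,3]
    else:
        R=np.array(m["R"]); Rc=R.T; o=-R.T@np.array(m["t"])
    return f,cx,cy,Rc,o
def grab(name):
    c=cam(name); im,d=optics.get_image(name); return c,im,d
def ray_z(c,uv,z):
    f,cx,cy,Rc,o=c; d=Rc@np.array([(uv[0]-cx)/f,(uv[1]-cy)/f,1.]); return o+d*(z-o[2])/d[2]
def cloud(c,d):
    f,cx,cy,Rc,o=c; v,u=np.indices(d.shape); P=np.stack([(u-cx)/f*d,(v-cy)/f*d,d],-1); return P@Rc.T+o
def proj(c,X):
    f,cx,cy,Rc,o=c; p=Rc.T@(np.array(X)-o); return f*p[0]/p[2]+cx,f*p[1]/p[2]+cy
E
python3 - <<'E'
from h import *
print({k:np.round(v,3).tolist() for k,v in robot.state().items()})
ims=[]
for n in("top","side"):
    c,im,d=grab(n); m=optics.camera_model(n); print(n,{k:np.round(v,3).tolist() if not isinstance(v,str) else v for k,v in m.items()}); np.savez(n+".npz",im=im,d=d); cv2.imwrite(f"pics/{n}0.png",im)
print({k:v for k,v in optics.camera_model("wrist").items()})
E
```

```text
{'time': 0.0, 'qpos': [-1.114, 0.69, -0.194, 1.566, 0.157, 0.903, -0.215], 'qd': [-0.0, 0.0, -0.001, -0.0, 0.001, 0.003, -0.002], 'effort': [-0.0, -53.961, -1.267, -15.854, 0.009, 0.009, -0.0], 'position': [0.256, 0.569, 0.249], 'tool_rot': [-0.659, -3.071, 0.003], 'wrist_force': [-0.381, 0.529, -0.357], 'wrist_torque': [-0.012, -0.022, -0.037], 'grasp_force': 0.0, 'opening': 0.085}
top {'fovy': 49.29, 'cx': 253.542, 'cy': 199.444, 'R': [[0.027, -1.0, -0.01], [-0.989, -0.025, -0.149], [0.148, 0.014, -0.989]], 't': [-0.04, 0.608, 1.101]}
side {'fovy': 49.108, 'cx': 249.628, 'cy': 198.229, 'R': [[0.977, -0.212, -0.001], [-0.126, -0.575, -0.808], [0.171, 0.79, -0.589]], 't': [-0.59, 0.147, 1.054]}
{'fovy': 67.66625527409775, 'cx': 253.4868738068704, 'cy': 193.78940699282268, 'mount': array([[-3.54805648e-04, -9.59765651e-01, -2.80802011e-01,
         7.08053600e-02],
       [ 9.99999754e-01, -5.10412183e-04,  4.81016925e-04,
        -6.86192185e-04],
       [-6.04988290e-04, -2.80801772e-01,  9.59765596e-01,
        -1.22582212e-01],
       [ 0.00000000e+00,  0.00000000e+00,  0.00000000e+00,
         1.00000000e+00]])}
```

View pics/top0.png

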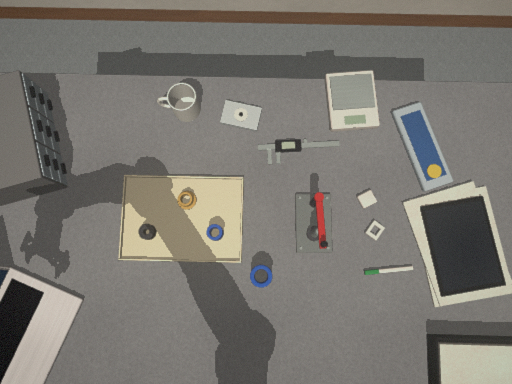

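View pics/side0.png

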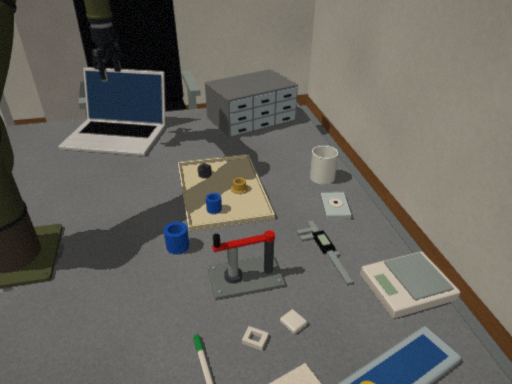

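Top view: candidates for the sleeve are the blue ring in the tray (215,232) and a larger blue ring on the table (261,276). Also visible are the brass collar (187,199), the grey spacer (148,231), the hub plate (314,222), the red keeper from about (318,198) to the knob (323,243), and the caliper (300,146). I choose the smaller ring, in the tray, and measure next.

```bash
cat > meas.py <<'E'
from h import *
t=np.load("top.npz"); im,d=t["im"],t["d"]; c=cam("top"); hsv=cv2.cvtColor(im,cv2.COLOR_BGR2HSV); W=cloud(c,d)
def comps(mask,mn=25):
    n,l,s,ce=cv2.connectedComponentsWithStats(mask.astype(np.uint8)); return [(l==i,s[i],ce[i]) for i in range(1,n) if s[i][4]>=mn]
roi=np.zeros(im.shape[:2],bool); roi[120:300,110:390]=1
def circ(mask,z,name):
    cn=max(cv2.findContours(mask.astype(np.uint8),cv2.RETR_EXTERNAL,cv2.CHAIN_APPROX_NONE)[0],key=len)
    P=W[mask]; top=np.percentile(P[:,2],90)
    P=P[P[:,2]>top-.006]
    (x,y),r=cv2.minEnclosingCircle(P[:,:2].astype(np.float32))
    print(name,"topz",round(top,4),"centre",round(x,4),round(y,4),"diam",round(2*r,4),"px",cv2.minEnclosingCircle(cn)[0])
H,S,V=hsv[...,0],hsv[...,1],hsv[...,2]
for m,s,ce in comps(roi&(H>105)&(H<130)&(S>150)&(V>50)): circ(m,0,"blue")
for m,s,ce in comps(roi&(H>10)&(H<22)&(S>130)&(V>50)): circ(m,0,"brass")
dark=roi&(V<55)&(W[...,2]>.015)&(W[...,2]<.06)&(np.indices(V.shape)[1]<245)
for m,s,ce in comps(dark): circ(m,0,"dark")
for m,s,ce in comps(roi&((H<6)|(H>174))&(S>150)&(V>60)):
    P=W[m]; P=P[P[:,2]>.115]; r=cv2.minAreaRect(P[:,:2].astype(np.float32)*1000); print("red",P[:,2].mean(),np.round(cv2.boxPoints(r)).tolist(),ce)
# hub plate
sub=np.zeros_like(roi); sub[180:262,285:345]=1
pl=sub&(abs(W[...,2]-.012)<.004); P=W[pl]; r=cv2.minAreaRect(P[:,:2].astype(np.float32)*1000); print("plate",P[:,2].mean(),len(P),np.round(cv2.boxPoints(r)).tolist(),r)
for z0,z1 in((.02,.028),(.1,.11),(.113,.12),(.12,.128),(.13,.16)):
    m=sub&(W[...,2]>z0)&(W[...,2]<z1); P=W[m]; print(z0,len(P),P.mean(0).round(4) if len(P) else "",P.min(0).round(3) if len(P) else "",P.max(0).round(3) if len(P) else "")
print("table",np.median(W[270:300,200:240,2]),"tray floor",np.median(W[240:255,160:200,2]))
E
python3 meas.py
python3 - <<'E'
from h import *
a=np.load("top.npz")["im"]; cv2.imwrite("pics/crop1.png",np.hstack([cv2.resize(a[180:265,115:245],None,fx=3,fy=3,interpolation=2),cv2.resize(a[180:265,280:350],None,fx=3,fy=3,interpolation=2)]))
E
```

```text
blue topz 0.0647 centre 0.4037 -0.0491 diam 0.0551 px (260.7748107910156, 275.843505859375)
brass topz 0.0383 centre 0.6086 0.1663 diam 0.0391 px (186.46531677246094, 199.56358337402344)
red 0.12809066953093176 [[383.0, -110.0], [568.0, -258.0], [623.0, -189.0], [439.0, -40.0]] [319.83601286 215.06752412]
plate 0.01269442263765167 1345 [[469.0, -118.0], [472.0, -256.0], [635.0, -252.0], [632.0, -114.0]] ((552.1114501953125, -185.0677490234375), (162.9524383544922, 138.4371795654297), 1.5013189315795898)
0.02 79 [ 0.5238 -0.1848  0.0246] [ 0.481 -0.229  0.02 ] [ 0.623 -0.153  0.028]
0.1 23 [ 0.5316 -0.1857  0.1041] [ 0.512 -0.191  0.1  ] [ 0.611 -0.18   0.108]
0.113 19 [ 0.5386 -0.1955  0.1187] [ 0.479 -0.211  0.116] [ 0.613 -0.18   0.12 ]
0.12 329 [ 0.55   -0.1952  0.124 ] [ 0.478 -0.208  0.12 ] [ 0.617 -0.179  0.128]
0.13 55 [ 0.5166 -0.1975  0.1461] [ 0.48  -0.208  0.13 ] [ 0.619 -0.181  0.158]
table 0.0007180667735042778 tray floor 0.005990261839481148
```

View pics/crop1.png

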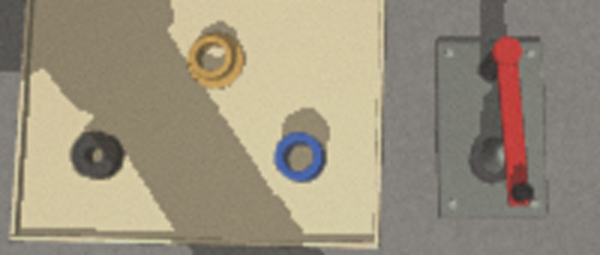

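The crop confirms the small blue tube in the tray (top-image pixel about (215,232)), the brass collar with its flange down (187,199), the spacer (148,231), and the hub with keeper hinge (319,197) and knob (324,244). The arm looks slightly open. Next: rays at the known heights.

```bash
cat > m2.py <<'E'
from h import *
t=np.load("top.npz"); im,d=t["im"],t["d"]; c=cam("top"); W=cloud(c,d)
hsv=cv2.cvtColor(im,cv2.COLOR_BGR2HSV); H,S,V=hsv[...,0],hsv[...,1],hsv[...,2]
for n,uv,z in(("hinge",(319.3,196.7),.125),("knob",(324,243.7),.153),("shaft",(314,232.3),.108),("post",(315,202),.113),("sleeve",(215.3,232),.05),("collar",(186.8,199.5),.035),("spare",(147.5,231.5),.035)):
    print(n,ray_z(c,uv,z).round(4))
k=(S>110)&(H>100)&(H<130); k[:220]=0;k[245:]=0;k[:,:203]=0;k[:,228:]=0
P=W[k]; print("sleeve px",np.argwhere(k).mean(0),k.sum(),"z",np.percentile(P[:,2],[5,50,95]).round(4))
cn=max(cv2.findContours(k.astype(np.uint8),0,1)[0],key=len); print(cv2.minEnclosingCircle(cn), ray_z(c,cv2.minEnclosingCircle(cn)[0],.045).round(4))
# plate corners: grey-green colour vs table
b,g,r=[im[...,i].astype(int) for i in range(3)]
print("plate px",im[185,300],im[250,300],"table",im[215,280],im[270,300])
# heading of plate from its left & right edges (V step)
for v in(200,222,240): print(v,V[v,288:342].tolist())
s=robot.state(); R=cv2.Rodrigues(np.array(s["tool_rot"]))[0]; print(R.round(3))
E
python3 m2.py
```

```text
hinge [ 0.6079 -0.1928  0.125 ]
knob [ 0.4877 -0.2006  0.153 ]
shaft [ 0.5182 -0.1821  0.108 ]
post [ 0.5958 -0.1835  0.113 ]
sleeve [0.5164 0.0762 0.05  ]
collar [0.6052 0.1603 0.035 ]
spare [0.5139 0.2637 0.035 ]
sleeve px [232.01030928 214.32989691] 97 z [0.0469 0.0511 0.0542]
((214.3709716796875, 231.88710021972656), 7.667919158935547) [0.517  0.0793 0.045 ]
plate px [129 132 136] [116 122 122] table [126 131 136] [124 127 130]
200 [130, 128, 130, 133, 131, 129, 130, 93, 120, 125, 124, 123, 125, 125, 121, 122, 123, 122, 122, 122, 125, 119, 83, 60, 54, 53, 80, 116, 171, 185, 191, 191, 193, 186, 165, 128, 127, 124, 126, 126, 122, 124, 120, 132, 132, 128, 131, 131, 129, 127, 133, 131, 131, 134]
222 [131, 133, 126, 129, 126, 129, 125, 100, 114, 123, 124, 125, 128, 125, 126, 125, 124, 128, 123, 122, 126, 123, 92, 87, 85, 88, 87, 87, 81, 111, 181, 192, 193, 192, 193, 192, 132, 125, 125, 127, 126, 127, 130, 119, 129, 131, 132, 132, 133, 137, 130, 131, 132, 136]
240 [131, 128, 133, 127, 131, 130, 132, 131, 109, 123, 128, 129, 124, 123, 125, 126, 125, 124, 125, 127, 127, 123, 108, 94, 87, 81, 84, 95, 98, 102, 118, 163, 137, 125, 123, 119, 101, 115, 123, 126, 130, 127, 127, 115, 111, 129, 133, 130, 131, 133, 136, 134, 127, 127]
[[-0.912  0.41  -0.001]
 [ 0.41   0.912 -0.002]
 [-0.    -0.002 -1.   ]]
```

Hinge to knob measures 120 mm, as it should. Heading for the knob in arcs, turning the jaw line to the mid-swing tangent on the way.

>>> {"fn": "carry_out", "kwargs": {"steps": [{"tx": 0.8,"ty": -0.76,"az": -1},{"tx": 0.8,"ty": -0.76,"az": -1},{"tx": 0.8,"ty": -0.76,"az": -1},{"tx": 0.8,"ty": -0.76,"az": -1},{"tx": 0.8,"ty": -0.76,"az": -1},{"tx": 0.8,"ty": -0.76,"az": -1},{"tx": 0.8,"ty": -0.76,"az": -1}], "hand": 1, "force": 30}}

```text
$.steps[0]: bad value
```

>>> {"fn": "carry_out", "kwargs": {"steps": [{"tx": 0.3,"ty": -0.96,"az": -1},{"tx": 0.3,"ty": -0.96,"az": -1},{"tx": 0.3,"ty": -0.96,"az": -1},{"tx": 0.3,"ty": -0.96,"az": -1},{"tx": 0.3,"ty": -0.96,"az": -1},{"tx": 0.3,"ty": -0.96,"az": -1},{"tx": 0.3,"ty": -0.96,"az": -1}]}}

```text
$.steps[0]: bad value
```

>>> {"fn": "carry_out", "kwargs": {"steps": [{"tx": 0.8,"ty": -0.76,"tz": 0,"ax": 0,"ay": 0,"az": -1},{"tx": 0.8,"ty": -0.76,"tz": 0,"ax": 0,"ay": 0,"az": -1},{"tx": 0.8,"ty": -0.76,"tz": 0,"ax": 0,"ay": 0,"az": -1},{"tx": 0.8,"ty": -0.76,"tz": 0,"ax": 0,"ay": 0,"az": -1},{"tx": 0.8,"ty": -0.76,"tz": 0,"ax": 0,"ay": 0,"az": -1},{"tx": 0.8,"ty": -0.76,"tz": 0,"ax": 0,"ay": 0,"az": -1},{"tx": 0.8,"ty": -0.76,"tz": 0,"ax": 0,"ay": 0,"az": -1}], "hand": 1, "force": 30}}

```text
time: 0.68
position: [0.4601, 0.375, 0.25]
tool_rot: [1.405, 2.807, -0.004]
wrist_force: [0.9, -0.7, -0.3]
opening: 0.0858
grasp_force: 0.0
```

>>> {"fn": "carry_out", "kwargs": {"steps": [{"tx": 0.3,"ty": -0.98,"tz": 0,"ax": 0,"ay": 0,"az": -1},{"tx": 0.3,"ty": -0.98,"tz": 0,"ax": 0,"ay": 0,"az": -1},{"tx": 0.3,"ty": -0.98,"tz": 0,"ax": 0,"ay": 0,"az": -1},{"tx": 0.3,"ty": -0.98,"tz": 0,"ax": 0,"ay": 0,"az": -1},{"tx": 0.3,"ty": -0.98,"tz": 0,"ax": 0,"ay": 0,"az": -1},{"tx": 0.3,"ty": -0.98,"tz": 0,"ax": 0,"ay": 0,"az": -1},{"tx": 0.3,"ty": -0.98,"tz": 0,"ax": 0,"ay": 0,"az": -1}]}}

```text
time: 1.27
position: [0.5334, 0.1246, 0.2502]
tool_rot: [2.062, 2.363, -0.007]
wrist_force: [-0.0, -1.1, 0.3]
opening: 0.0856
grasp_force: 0.0
```

>>> {"fn": "carry_out", "kwargs": {"steps": [{"tx": -0.1,"ty": -0.96,"tz": 0,"ax": 0,"ay": 0,"az": -1},{"tx": -0.1,"ty": -0.96,"tz": 0,"ax": 0,"ay": 0,"az": -1},{"tx": -0.1,"ty": -0.96,"tz": 0,"ax": 0,"ay": 0,"az": -1},{"tx": -0.1,"ty": -0.96,"tz": 0,"ax": 0,"ay": 0,"az": -1},{"tx": -0.1,"ty": -0.96,"tz": 0,"ax": 0,"ay": 0,"az": -1},{"tx": -0.1,"ty": -0.96,"tz": 0,"ax": 0,"ay": 0,"az": -1},{"tx": -0.1,"ty": -0.96,"tz": 0,"ax": 0,"ay": 0,"az": -1}]}}

```text
time: 1.85
position: [0.5045, -0.1142, 0.2505]
tool_rot: [2.584, 1.779, -0.006]
wrist_force: [-0.1, -1.1, -0.0]
opening: 0.0853
grasp_force: 0.0
```

>>> {"fn": "carry_out", "kwargs": {"steps": [{"tx": -0.07,"ty": -0.38,"tz": -0.12,"ax": 0,"ay": 0,"az": -0.94},{"tx": -0.07,"ty": -0.38,"tz": -0.12,"ax": 0,"ay": 0,"az": -0.94},{"tx": -0.07,"ty": -0.38,"tz": -0.12,"ax": 0,"ay": 0,"az": -0.94},{"tx": -0.07,"ty": -0.38,"tz": -0.12,"ax": 0,"ay": 0,"az": -0.94},{"tx": -0.07,"ty": -0.38,"tz": -0.12,"ax": 0,"ay": 0,"az": -0.94},{"tx": -0.07,"ty": -0.38,"tz": -0.12,"ax": 0,"ay": 0,"az": -0.94}]}}

```text
time: 2.35
position: [0.4891, -0.1991, 0.22]
tool_rot: [-2.921, -1.154, 0.0]
wrist_force: [-0.3, 1.0, 0.8]
opening: 0.0853
grasp_force: 0.0
```

```bash
python3 - <<'E'
from h import *
c,im,d=grab("wrist"); np.savez("w1.npz",im=im,d=d); cv2.imwrite("pics/w1.png",im)
s=robot.state(); print(s["time"],s["position"],s["tool_rot"],s["qpos"])
print("knob proj",proj(c,[.4877,-.2006,.153]),"hinge",proj(c,[.608,-.1928,.125]),"shaft",proj(c,[.52,-.184,.108]))
E
```

```text
2.4 [ 0.48935732 -0.19864498  0.22019366] [-2.92057607e+00 -1.15539050e+00 -4.23071898e-04] [ 0.14434127  0.61911545  0.25208866  1.90395728 -0.24336607  0.64827554
 -0.27083213]
knob proj (np.float64(252.73582081527593), np.float64(217.73581832419933)) hinge (np.float64(360.622863943733), np.float64(80.46852808517457)) shaft (np.float64(264.9692477230627), np.float64(158.30435740113595))
```

View pics/w1.png

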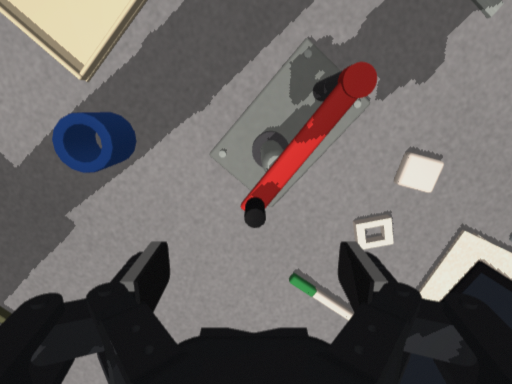

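The wrist picture shows the knob at (255,213), the hinge at (360,80) and the shaft's shoulder near (271,150). All are within a few pixels of the predictions; the large blue ring is at (95,140). Descending onto the knob and gripping it.

>>> {"fn": "carry_out", "kwargs": {"steps": [{"tx": 0,"ty": -0.01,"tz": -0.15,"ax": 0,"ay": 0,"az": 0},{"tx": 0,"ty": -0.01,"tz": -0.29,"ax": 0,"ay": 0,"az": 0},{"tx": 0,"ty": -0.01,"tz": -0.29,"ax": 0,"ay": 0,"az": 0},{"tx": 0,"ty": -0.01,"tz": -0.29,"ax": 0,"ay": 0,"az": 0}]}}

```text
time: 2.73
position: [0.4883, -0.201, 0.1471]
tool_rot: [-2.919, -1.152, 0.003]
wrist_force: [-0.1, 0.0, -0.2]
opening: 0.0852
grasp_force: 0.0
```

>>> {"fn": "carry_out", "kwargs": {"steps": [{"tx": 0,"ty": 0,"tz": 0,"ax": 0,"ay": 0,"az": 0},{"tx": 0,"ty": 0,"tz": 0,"ax": 0,"ay": 0,"az": 0},{"tx": 0,"ty": 0,"tz": 0,"ax": 0,"ay": 0,"az": 0},{"tx": 0,"ty": 0,"tz": 0,"ax": 0,"ay": 0,"az": 0},{"tx": 0,"ty": 0,"tz": 0,"ax": 0,"ay": 0,"az": 0},{"tx": 0,"ty": 0,"tz": 0,"ax": 0,"ay": 0,"az": 0},{"tx": 0,"ty": 0,"tz": 0,"ax": 0,"ay": 0,"az": 0},{"tx": 0,"ty": 0,"tz": 0,"ax": 0,"ay": 0,"az": 0}], "hand": -1, "force": 25}}

```text
time: 3.4
position: [0.489, -0.2027, 0.1484]
tool_rot: [2.924, 1.149, 0.001]
wrist_force: [-1.3, 1.5, 6.3]
opening: 0.0151
grasp_force: 25.5
```

Knob gripped (opening 15 mm). Swinging it along the 120 mm arc.

>>> {"fn": "carry_out", "kwargs": {"steps": [{"tx": 0.01,"ty": -0.06,"tz": 0,"ax": 0,"ay": 0,"az": 0},{"tx": 0.025,"ty": -0.12,"tz": 0,"ax": 0,"ay": 0,"az": 0},{"tx": 0.05,"ty": -0.175,"tz": 0,"ax": 0,"ay": 0,"az": 0},{"tx": 0.08,"ty": -0.23,"tz": 0,"ax": 0,"ay": 0,"az": 0},{"tx": 0.12,"ty": -0.275,"tz": 0,"ax": 0,"ay": 0,"az": 0},{"tx": 0.16,"ty": -0.315,"tz": 0,"ax": 0,"ay": 0,"az": 0},{"tx": 0.21,"ty": -0.355,"tz": 0,"ax": 0,"ay": 0,"az": 0},{"tx": 0.26,"ty": -0.385,"tz": 0,"ax": 0,"ay": 0,"az": 0}]}}

```text
time: 4.07
position: [0.5528, -0.3006, 0.1482]
tool_rot: [2.925, 1.147, -0.004]
wrist_force: [-2.9, 0.6, 5.2]
opening: 0.0148
grasp_force: 25.7
```

>>> {"fn": "carry_out", "kwargs": {"steps": [{"tx": 0.045,"ty": -0.02,"tz": 0,"ax": 0,"ay": 0,"az": 0},{"tx": 0.09,"ty": -0.035,"tz": 0,"ax": 0,"ay": 0,"az": 0},{"tx": 0.12,"ty": -0.042,"tz": 0,"ax": 0,"ay": 0,"az": 0},{"tx": 0.16,"ty": -0.048,"tz": 0,"ax": 0,"ay": 0,"az": 0},{"tx": 0.16,"ty": -0.048,"tz": 0,"ax": 0,"ay": 0,"az": 0}]}}

```text
time: 4.48
position: [0.5956, -0.3119, 0.1482]
tool_rot: [2.921, 1.149, 0.002]
wrist_force: [-0.2, -1.0, 4.3]
opening: 0.0153
grasp_force: 25.6
```

>>> {"fn": "carry_out", "kwargs": {"steps": [{"tx": 0,"ty": 0,"tz": 0,"ax": 0,"ay": 0,"az": 0},{"tx": 0,"ty": 0,"tz": 0,"ax": 0,"ay": 0,"az": 0},{"tx": 0,"ty": 0,"tz": 0,"ax": 0,"ay": 0,"az": 0},{"tx": 0,"ty": 0,"tz": 0.14,"ax": 0,"ay": 0,"az": 0},{"tx": 0,"ty": 0,"tz": 0.3,"ax": 0,"ay": 0,"az": 0},{"tx": 0,"ty": 0,"tz": 0.44,"ax": 0,"ay": 0,"az": 0}], "hand": 1}}

```text
time: 4.98
position: [0.5932, -0.3103, 0.2589]
tool_rot: [-2.923, -1.148, 0.001]
wrist_force: [1.1, 0.1, -0.5]
opening: 0.0848
grasp_force: 0.0
```

>>> {"fn": "carry_out", "kwargs": {"steps": [{"tx": -0.3,"ty": 0.5,"tz": 0,"ax": 0,"ay": 0,"az": 0},{"tx": -0.3,"ty": 0.5,"tz": 0,"ax": 0,"ay": 0,"az": 0},{"tx": -0.3,"ty": 0.5,"tz": 0,"ax": 0,"ay": 0,"az": 0},{"tx": -0.3,"ty": 0.5,"tz": 0,"ax": 0,"ay": 0,"az": 0},{"tx": -0.3,"ty": 0.5,"tz": 0,"ax": 0,"ay": 0,"az": 0},{"tx": -0.3,"ty": 0.5,"tz": 0,"ax": 0,"ay": 0,"az": 0}]}}

```text
time: 5.48
position: [0.5184, -0.1843, 0.2581]
tool_rot: [-2.922, -1.152, -0.0]
wrist_force: [0.7, -0.3, 0.4]
opening: 0.0853
grasp_force: 0.0
```

```bash
python3 - <<'E'
from h import *
c,im,d=grab("wrist"); np.savez("w2.npz",im=im,d=d); cv2.imwrite("pics/w2.png",im)
s=robot.state(); print(s["time"],s["position"],s["tool_rot"])
np.save("c2.npy",np.array(c,dtype=object),allow_pickle=True)
print(proj(c,[.521,-.184,.108]))
E
```

```text
5.5333 [ 0.5190364  -0.18586541  0.25809788] [2.92308098e+00 1.14917962e+00 8.31736874e-04]
(np.float64(254.49828476979243), np.float64(183.27064628361506))
```

View pics/w2.png

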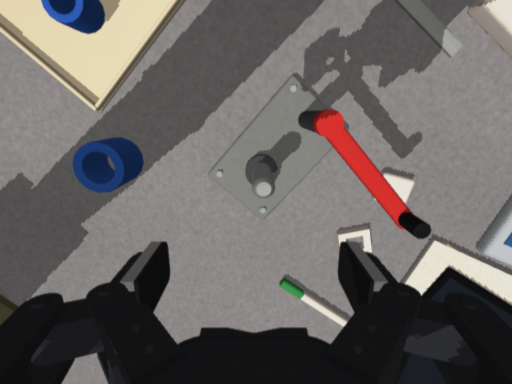

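The shaft's top shows as a bright disc at about (264,187), the shoulder behind it at (262,170), and the knob at (415,222), so the keeper is well open. Measuring the shaft top and the plate direction.

```bash
cat >> h.py <<'E'
def wcam(pos,yaw_turn=-1.97):
    # camera from the commanded pose (noise-free)
    m=optics.camera_model("wrist"); f,cx,cy=K(m); M=np.array(m["mount"])
    a=np.arctan2(.41,-.912)+yaw_turn; x=np.array([np.cos(a),np.sin(a),0]); z=np.array([0,0,-1.]); R=np.stack([x,np.cross(z,x),z],1)
    return f,cx,cy,R@M[:3,:3],R@M[:3,3]+np.array(pos)
E
python3 - <<'E'
from h import *
t=np.load("w2.npz"); im,d=t["im"],t["d"]; c=wcam([.5185,-.18575,.2575]); W=cloud(c,d); V=im.max(2)
box=np.zeros(V.shape,bool); box[150:210,235:290]=1
for zt in(.102,.105):
    m=(box&(W[...,2]>zt)).astype(np.uint8); cn=max(cv2.findContours(m,0,1)[0],key=len); e=cv2.fitEllipse(cn); print(zt,m.sum(),W[m>0][:,2].max(),e, ray_z(c,e[0],.108).round(4), (e[1][0]*ray_z(c,(0,0),.108)[2]))
print(V[176:200,250:278])
for n,P in(("px/mm",[.521,-.184,.108]),): print(proj(c,P),proj(c,[.531,-.184,.108]))
hs=cv2.cvtColor(im,cv2.COLOR_BGR2HSV)
# side stuff: plate screws
for uv in((220,173),(263,210),(293,88)): print("screw",ray_z(c,uv,.013).round(4))
print("knob/hinge",ray_z(c,(330,121),.125).round(4),ray_z(c,(419,228),.153).round(4))
E
```

```text
0.102 296 0.38008284933980124 ((263.1255798339844, 187.2006378173828), (17.986112594604492, 18.485248565673828), 83.11078643798828) [ 0.5241 -0.1944  0.108 ] 1.9425001602172849
0.105 208 0.38008284933980124 ((263.0605163574219, 188.05125427246094), (14.73900318145752, 15.679813385009766), 107.35530853271484) [ 0.5235 -0.1949  0.108 ] 1.5918123435974119
[[ 77  77  82  80  76  74  73  74  74  74  76  75  77  77  77  76  76  74
   72  72  70  69  68  74  75  73  78 105]
 [ 77  77  82  80  76  74  74  74  77  79  80  80  81  81  81  81  78  76
   75  72  71  70  68  71  73  74  87 121]
 [ 76  76  82  81  75  73  75  79  82  86  86  86  87  87  86  84  81  79
   77  74  71  70  68  69  73  78 102 129]
 [ 76  76  82  80  77  78  82  86  91  93  93  92  93  92  89  87  83  81
   78  75  74  70  69  68  74  88 119 131]
 [ 74  76  82  81  80  85  89  93  98  98  98  97  97  95  91  88  85  82
   80  78  76  72  68  67  79 109 129 132]
 [ 74  76  83  80  84  91  95  99 102 104 106 106 106 107 106 105  93  86
   82  79  77  74  71  69  92 125 132 133]
 [ 81  77  83  83  88  95  99 104 108 112 1
[... 1652 characters left out ...]
 134 132 123 108
  102 110 123 130 132 132 132 132 132 133]
 [133 133 134 134 133 132 131 129 125 119 114 115 116 114 111 110 108 108
  121 127 131 132 132 131 132 132 132 133]
 [134 133 134 134 133 132 133 132 132 129 126 125 124 124 124 123 123 125
  131 132 133 133 132 132 132 133 133 134]
 [133 133 133 133 133 132 133 133 133 133 133 133 132 131 132 131 132 131
  132 132 132 133 134 134 133 132 132 132]]
(np.float64(253.21389943995885), np.float64(182.48201816089104)) (np.float64(260.22191598601114), np.float64(175.15772343430646))
screw [ 0.4833 -0.1596  0.013 ]
screw [ 0.4844 -0.236   0.013 ]
screw [ 0.6221 -0.1554  0.013 ]
knob/hinge [ 0.6093 -0.1925  0.125 ] [ 0.5964 -0.3076  0.153 ]
```

>>> {"fn": "carry_out", "kwargs": {"steps": [{"tx": 0,"ty": 1,"tz": -0.23,"ax": 0,"ay": 0,"az": 0},{"tx": 0,"ty": 1,"tz": -0.23,"ax": 0,"ay": 0,"az": 0},{"tx": 0,"ty": 1,"tz": -0.23,"ax": 0,"ay": 0,"az": 0},{"tx": 0,"ty": 1,"tz": -0.23,"ax": 0,"ay": 0,"az": 0},{"tx": 0,"ty": 1,"tz": -0.23,"ax": 0,"ay": 0,"az": 0},{"tx": 0,"ty": 1,"tz": -0.23,"ax": 0,"ay": 0,"az": 0},{"tx": 0,"ty": 1,"tz": -0.23,"ax": 0,"ay": 0,"az": 0}]}}

```text
time: 6.12
position: [0.5189, 0.0727, 0.1983]
tool_rot: [-2.913, -1.162, 0.0]
wrist_force: [0.0, 0.3, -0.2]
opening: 0.0854
grasp_force: 0.0
```

>>> {"fn": "carry_out", "kwargs": {"steps": [{"tx": 0,"ty": 0.06,"tz": 0,"ax": 0,"ay": 0,"az": 0},{"tx": 0,"ty": 0.06,"tz": 0,"ax": 0,"ay": 0,"az": 0},{"tx": 0,"ty": 0.06,"tz": 0,"ax": 0,"ay": 0,"az": 0},{"tx": 0,"ty": 0.06,"tz": 0,"ax": 0,"ay": 0,"az": 0}]}}

```text
time: 6.45
position: [0.5197, 0.0772, 0.2004]
tool_rot: [2.924, 1.145, 0.001]
wrist_force: [-0.4, -0.2, 0.2]
opening: 0.0851
grasp_force: 0.0
```

```bash
python3 - <<'E'
from h import *
# shaft top, sub-pixel
t=np.load("w2.npz"); im=t["im"]; V=im.max(2); m=np.zeros_like(V); m[176:200,254:272]=(V[176:200,254:272]>138); m=cv2.morphologyEx(m,cv2.MORPH_OPEN,np.ones((3,3),np.uint8))
cn=max(cv2.findContours(m,0,1)[0],key=len); (e,ax,_)=cv2.fitEllipse(cn); print("shaft",e,ax,ray_z(wcam([.5185,-.18575,.2575]),e,.108).round(4))
c0,im,d=grab("wrist"); np.savez("w3.npz",im=im,d=d); cv2.imwrite("pics/w3.png",im)
s=robot.state(); print(s["time"],s["position"],s["tool_rot"])
c=wcam([.5185,.07925,.20]); W=cloud(c,d); hs=cv2.cvtColor(im,cv2.COLOR_BGR2HSV); H,S=hs[...,0],hs[...,1]
k=((H>105)&(H<130)&(S>130)); k[280:]=0
n,l,st,ce=cv2.connectedComponentsWithStats(k.astype(np.uint8)); 
for i in range(1,n):
    if st[i][4]>200:
        m=l==i; tz=np.percentile(W[m][:,2],[50,95]); top=(m&(abs(W[...,2]-tz[1])<.006)).astype(np.uint8); cn=max(cv2.findContours(top,0,1)[0],key=len); e=cv2.fitEllipse(cn); q=[ray_z(c,e[0],z).round(4) for z in(.05,)]
        print(st[i],tz,e,q,"diam m",(max(e[1])*d[m].mean()/c[0]).round(4))
b=((H>10)&(H<24)&(S>130)); b[280:]=0
n,l,st,ce=cv2.connectedComponentsWithStats(b.astype(np.uint8))
for i in range(1,n):
    if st[i][4]>200: print("brass",st[i],ce[i])
E
```

```text
shaft (263.0067138671875, 188.76861572265625) (13.324563980102539, 14.593195915222168) [ 0.5229 -0.1954  0.108 ]
6.5 [0.51951773 0.07704706 0.20046691] [2.92445256e+00 1.14402777e+00 4.86668206e-04]
[ 228  158   43   47 1259] [0.0478751  0.04934858] ((249.34483337402344, 183.4430694580078), (41.53333282470703, 41.858306884765625), 151.0574188232422) [array([0.5176, 0.083 , 0.05  ])] diam m 0.042
brass [ 222   25   53   57 1780] [248.12078652  53.66067416]
```

View pics/w3.png

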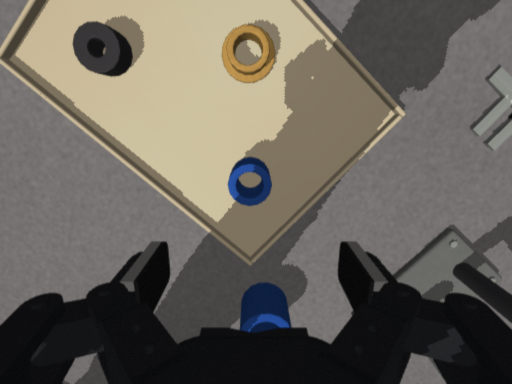

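The sleeve is at (249,183) with a 42 px rim, about 43 mm across as expected. The larger ring is under the gripper at (265,305), the collar at (248,54) and the spacer at (102,48). Checking the pose-reading noise before the grasp.

```bash
python3 - <<'E'
from h import *
P=[]
for i in range(8):
    optics.get_image("top"); s=robot.state(); P.append(list(s["position"])+list(s["tool_rot"]))
P=np.array(P); print(P[:,:3].round(4)); print(P[:,:3].mean(0).round(4))
Rm=[cv2.Rodrigues(p[3:])[0] for p in P]; print("toolx yaw",[round(float(np.arctan2(R[1,0],R[0,0])),4) for R in Rm],"wcam yaw",np.arctan2(.41,-.912)-1.97)
E
```

```text
[[0.5194 0.0772 0.2005]
 [0.5193 0.0775 0.2005]
 [0.5192 0.0778 0.2005]
 [0.5191 0.0782 0.2005]
 [0.5191 0.0784 0.2004]
 [0.519  0.0787 0.2004]
 [0.519  0.0789 0.2004]
 [0.519  0.079  0.2004]]
[0.5191 0.0782 0.2005]
toolx yaw [0.7458, 0.7461, 0.7465, 0.747, 0.7475, 0.7479, 0.7482, 0.7484] wcam yaw 0.7491035245222941
```

```bash
cat >> h.py <<'E'
def sleeve_fix(c,im,d):
    W=cloud(c,d); hs=cv2.cvtColor(im,cv2.COLOR_BGR2HSV); H,S=hs[...,0],hs[...,1]
    k=((H>105)&(H<130)&(S>130)&(abs(W[...,2]-.049)<.006)).astype(np.uint8); k[270:]=0
    cn=max(cv2.findContours(k,0,1)[0],key=len); e=cv2.fitEllipse(cn); return e,ray_z(c,e[0],.05)
E
python3 - <<'E'
from h import *
c=np.load("c2.npy",allow_pickle=True); print("shaft",ray_z(c,(263.0,188.8),.108).round(4))
for i in range(4):
    c,im,d=grab("wrist"); e,p=sleeve_fix(c,im,d); print("sleeve",e[0],e[1],p.round(4))
s=robot.state(); print(s["time"],np.round(s["position"],4))
E
```

```text
shaft [ 0.5226 -0.194   0.108 ]
sleeve (251.34832763671875, 184.18458557128906) (41.47890853881836, 41.86157989501953) [0.5188 0.0808 0.05  ]
sleeve (251.52108764648438, 184.25865173339844) (41.5463752746582, 42.01524353027344) [0.5189 0.0807 0.05  ]
sleeve (251.61868286132812, 184.29481506347656) (41.60662078857422, 41.893516540527344) [0.5189 0.0807 0.05  ]
sleeve (251.62969970703125, 184.3155975341797) (41.5355339050293, 41.909149169921875) [0.5189 0.0808 0.05  ]
7.1 [0.5189 0.0793 0.2003]
```

Arm settled; sleeve at (0.519, 0.081). Descending and gripping near its top.

>>> {"fn": "carry_out", "kwargs": {"steps": [{"tx": 0,"ty": 0.006,"tz": -0.15,"ax": 0,"ay": 0,"az": 0},{"tx": 0,"ty": 0.006,"tz": -0.3,"ax": 0,"ay": 0,"az": 0},{"tx": 0,"ty": 0.006,"tz": -0.45,"ax": 0,"ay": 0,"az": 0},{"tx": 0,"ty": 0.006,"tz": -0.55,"ax": 0,"ay": 0,"az": 0},{"tx": 0,"ty": 0.006,"tz": -0.6,"ax": 0,"ay": 0,"az": 0},{"tx": 0,"ty": 0.006,"tz": -0.625,"ax": 0,"ay": 0,"az": 0},{"tx": 0,"ty": 0.006,"tz": -0.625,"ax": 0,"ay": 0,"az": 0},{"tx": 0,"ty": 0.006,"tz": -0.625,"ax": 0,"ay": 0,"az": 0}]}}

```text
time: 7.77
position: [0.5193, 0.0807, 0.0445]
tool_rot: [2.924, 1.149, 0.001]
wrist_force: [-0.3, -0.3, -0.3]
opening: 0.0854
grasp_force: 0.0
```

>>> {"fn": "carry_out", "kwargs": {"steps": [{"tx": 0,"ty": 0,"tz": 0,"ax": 0,"ay": 0,"az": 0},{"tx": 0,"ty": 0,"tz": 0,"ax": 0,"ay": 0,"az": 0},{"tx": 0,"ty": 0,"tz": 0,"ax": 0,"ay": 0,"az": 0},{"tx": 0,"ty": 0,"tz": 0,"ax": 0,"ay": 0,"az": 0},{"tx": 0,"ty": 0,"tz": 0,"ax": 0,"ay": 0,"az": 0},{"tx": 0,"ty": 0,"tz": 0,"ax": 0,"ay": 0,"az": 0},{"tx": 0,"ty": 0,"tz": 0,"ax": 0,"ay": 0,"az": 0},{"tx": 0,"ty": 0,"tz": 0,"ax": 0,"ay": 0,"az": 0}], "hand": -1, "force": 30}}

```text
time: 8.43
position: [0.5194, 0.0809, 0.0452]
tool_rot: [2.924, 1.149, 0.003]
wrist_force: [-1.1, 0.6, 7.1]
opening: 0.043
grasp_force: 29.8
```

Sleeve gripped (43 mm opening). Lifting and flying to a hover from which the shaft can be seen again.

>>> {"fn": "carry_out", "kwargs": {"steps": [{"tx": 0,"ty": 0,"tz": 0.1,"ax": 0,"ay": 0,"az": 0},{"tx": 0,"ty": 0,"tz": 0.22,"ax": 0,"ay": 0,"az": 0},{"tx": 0,"ty": 0,"tz": 0.35,"ax": 0,"ay": 0,"az": 0},{"tx": 0,"ty": 0,"tz": 0.48,"ax": 0,"ay": 0,"az": 0},{"tx": 0,"ty": 0,"tz": 0.58,"ax": 0,"ay": 0,"az": 0},{"tx": -0.03,"ty": -0.12,"tz": 0.58,"ax": 0,"ay": 0,"az": 0},{"tx": -0.06,"ty": -0.24,"tz": 0.58,"ax": 0,"ay": 0,"az": 0},{"tx": -0.08,"ty": -0.36,"tz": 0.58,"ax": 0,"ay": 0,"az": 0}]}}

```text
time: 9.1
position: [0.4983, -0.0095, 0.19]
tool_rot: [2.922, 1.152, 0.002]
wrist_force: [0.3, -1.0, -1.0]
opening: 0.0433
grasp_force: 31.2
```

>>> {"fn": "carry_out", "kwargs": {"steps": [{"tx": -0.02,"ty": -0.12,"tz": 0,"ax": 0,"ay": 0,"az": 0},{"tx": -0.04,"ty": -0.25,"tz": 0,"ax": 0,"ay": 0,"az": 0},{"tx": -0.06,"ty": -0.38,"tz": 0,"ax": 0,"ay": 0,"az": 0},{"tx": -0.07,"ty": -0.51,"tz": 0,"ax": 0,"ay": 0,"az": 0},{"tx": -0.08,"ty": -0.64,"tz": 0,"ax": 0,"ay": 0,"az": 0},{"tx": -0.08,"ty": -0.76,"tz": 0,"ax": 0,"ay": 0,"az": 0},{"tx": -0.08,"ty": -0.88,"tz": 0,"ax": 0,"ay": 0,"az": 0},{"tx": -0.08,"ty": -0.9,"tz": 0,"ax": 0,"ay": 0,"az": 0}]}}

```text
time: 9.77
position: [0.4779, -0.2414, 0.1899]
tool_rot: [2.923, 1.135, -0.001]
wrist_force: [-1.0, -0.9, -0.2]
opening: 0.043
grasp_force: 31.2
```

```bash
cat >> h.py <<'E'
def shaft_fix(c,im,guess=(.5228,-.195,.108)):
    u,v=map(int,proj(c,guess)); V=im.max(2); m=np.zeros_like(V); sl=(slice(max(v-22,0),v+22),slice(u-22,u+22)); 
    m[sl]=V[sl]>138; m=cv2.morphologyEx(m,cv2.MORPH_OPEN,np.ones((5,5),np.uint8))
    out=[]
    for cn in cv2.findContours(m,0,1)[0]:
        if len(cn)>=12: e=cv2.fitEllipse(cn); out.append((np.round(e[0],1),np.round(e[1],1),ray_z(c,e[0],.108).round(4)))
    return (u,v),out
E
python3 - <<'E'
from h import *
for i in range(8): optics.get_image("side")
for i in range(3):
    c,im,d=grab("wrist"); print(shaft_fix(c,im))
cv2.imwrite("pics/w4.png",im); s=robot.state(); print(s["time"],np.round(s["position"],4),s["tool_rot"],s["opening"],s["wrist_force"])
E
```

```text
((255, 130), [(array([254.9, 144.1]), array([16.3, 49.5]), array([ 0.5154, -0.2009,  0.108 ])), (array([246.9, 131.5]), array([ 7.5, 16.7]), array([ 0.518 , -0.1909,  0.108 ]))])
((255, 130), [(array([255. , 144.2]), array([16.2, 49.8]), array([ 0.5154, -0.2014,  0.108 ])), (array([246.9, 130.7]), array([ 7.6, 19. ]), array([ 0.5184, -0.1909,  0.108 ]))])
((255, 129), [(array([255.4, 143.2]), array([15.8, 49.3]), array([ 0.5161, -0.2015,  0.108 ])), (array([246.2, 130.5]), array([ 8.1, 16.4]), array([ 0.5181, -0.1908,  0.108 ]))])
10.3167 [ 0.4791 -0.2335  0.1891] [-2.92299178e+00 -1.15081773e+00 -3.48028822e-05] 0.042864530370556805 [-0.5627168  -0.28272738 -0.09068842]
```

View pics/w4.png

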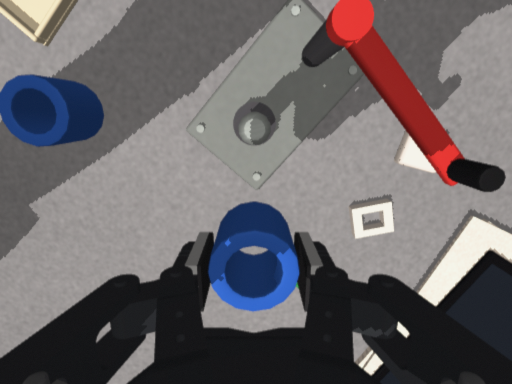

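The sleeve is centred in the jaws (rim at (254,270)). The shaft top is at about (255,128), now shaded by the gripper, so I segment it by depth.

```bash
cat >> h.py <<'E'
def shaft_depth(c,d,guess=(.5228,-.195,.108)):
    W=cloud(c,d); near=(np.hypot(W[...,0]-guess[0],W[...,1]-guess[1])<.03)
    m=near&(W[...,2]>.1055)&(W[...,2]<.115); n=near&(W[...,2]>.040)&(W[...,2]<.115)
    cn=max(cv2.findContours(m.astype(np.uint8),0,1)[0],key=len); e=cv2.fitEllipse(cn)
    return e,ray_z(c,e[0],.108).round(4),np.median(W[m],0).round(4),m.sum()
E
python3 - <<'E'
from h import *
for i in range(2):
    c,im,d=grab("wrist"); print(shaft_depth(c,d))
    W=cloud(c,d)
u,v=map(int,proj(c,(.5228,-.195,.108))); print(u,v); print((W[v-12:v+13,u-12:u+13:2,2]*1000).round().astype(int))
print(im.max(2)[v-12:v+13,u-12:u+13])
s=robot.state();print(np.round(s["position"],4))
E
```

```text
(((253.89215087890625, 127.96955871582031), (22.247859954833984, 22.996662139892578), 153.375732421875), array([ 0.523 , -0.1939,  0.108 ]), array([ 0.5229, -0.1939,  0.1069]), np.int64(428))
(((253.5068359375, 127.79544067382812), (22.099111557006836, 22.779098510742188), 179.68374633789062), array([ 0.5229, -0.1939,  0.108 ]), array([ 0.5229, -0.1939,  0.1069]), np.int64(414))
254 129
[[102 102 104 105 106 107 107 107 105 105 104 102  99]
 [101 103 105 107 106 108 107 108 106 106 105 103  99]
 [103 104 106 106 105 107 107 106 107 106 105 103 102]
 [102 105 107 107 106 107 107 106 107 107 105 104 101]
 [103 106 108 106 108 108 107 107 107 107 106 104 102]
 [104 106 107 107 107 106 107 108 107 107 106 104 102]
 [104 106 107 107 107 107 107 107 106 107 106 105 103]
 [104 107 107 106 107 106 107 108 107 107 106 106 104]
 [104 107 106 107 108 105 106 106 107 107 106 105 105]
 [107 108 107 107 108 108 108 106 106 107 108 107 103]
 [104 109 108 107 107 108 106 106 107 106 107 107 104]
 [106 106 107 108 107 107 106 106 106 107 105 107 104]
 [105 107 108 107 105 108 106 107 107 107 106 106 
[... 2617 characters left out ...]
 123 122 121
  121 116 100  83  78  76  73]
 [130 138 146 156 176 195 196 175 130 123 123 123 122 121 120 120 119 118
  115 104  85  79  77  75  73]
 [126 135 142 150 161 178 189 184 131 122 121 119 120 119 117 117 115 104
   94  87  79  77  75  72  72]
 [119 129 137 142 147 154 159 141 116 116 116 116 116 115 115 113 104  87
   80  78  77  75  73  72  74]
 [106 121 129 133 136 138 139 127  99  99  98  99  98  98  94  93  87  80
   77  77  74  73  71  75  81]
 [ 99 107 119 122 126 130 133 132 123 120  92  86  82  81  80  78  77  75
   74  74  72  72  75  85  96]
 [115  99 103 111 119 123 127 129 131 132 118 111  84  75  75  75  74  74
   71  72  75  82  91 113 133]]
[ 0.479  -0.2339  0.1891]
```

Two views agree on the shaft at (0.523, -0.194). Moving over it and settling.

>>> {"fn": "carry_out", "kwargs": {"steps": [{"tx": 0.09,"ty": 0.08,"tz": 0,"ax": 0,"ay": 0,"az": 0},{"tx": 0.175,"ty": 0.16,"tz": 0,"ax": 0,"ay": 0,"az": 0},{"tx": 0.175,"ty": 0.16,"tz": -0.06,"ax": 0,"ay": 0,"az": 0},{"tx": 0.175,"ty": 0.16,"tz": -0.12,"ax": 0,"ay": 0,"az": 0},{"tx": 0.175,"ty": 0.16,"tz": -0.12,"ax": 0,"ay": 0,"az": 0},{"tx": 0.175,"ty": 0.16,"tz": -0.12,"ax": 0,"ay": 0,"az": 0},{"tx": 0.175,"ty": 0.16,"tz": -0.12,"ax": 0,"ay": 0,"az": 0},{"tx": 0.175,"ty": 0.16,"tz": -0.12,"ax": 0,"ay": 0,"az": 0}]}}

```text
time: 11.08
position: [0.5229, -0.1949, 0.1599]
tool_rot: [2.923, 1.147, 0.002]
wrist_force: [0.7, -0.6, -0.6]
opening: 0.043
grasp_force: 31.2
```

```bash
python3 - <<'E'
from h import *
for i in range(10): c,im,d=grab("wrist")
s=robot.state(); print(s["time"],np.round(s["position"],4),np.round(s["tool_rot"],4),np.round(s["wrist_force"],2))
c,im2,d=grab("side"); cs=cam("side")
a=cv2.resize(im[200:340,170:340],None,fx=2.3,fy=2.3); u,v=map(int,proj(cs,(.523,-.194,.11))); b=cv2.resize(im2[v-50:v+50,u-60:u+60],None,fx=3.3,fy=3.22); b=b[:a.shape[0]]; h=min(len(a),len(b)); cv2.imwrite("pics/c5.png",np.hstack([a[:h],b[:h]]))
E
```

```text
11.5833 [ 0.5227 -0.1942  0.1591] [2.9239e+00 1.1490e+00 1.0000e-04] [ 0.73 -0.57 -0.57]
```

View pics/c5.png

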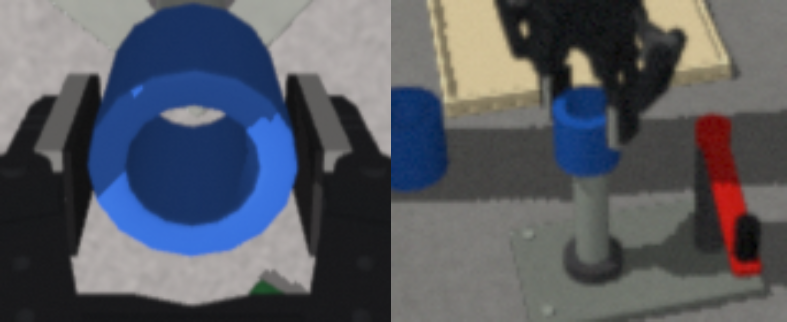

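Both views (sleeve rim centred in the jaws on the left; sleeve centred over the shaft on the right) look aligned. Lowering gently with force checks.

>>> {"fn": "carry_out", "kwargs": {"steps": [{"tx": 0,"ty": 0,"tz": -0.02,"ax": 0,"ay": 0,"az": 0},{"tx": 0,"ty": 0,"tz": -0.04,"ax": 0,"ay": 0,"az": 0},{"tx": 0,"ty": 0,"tz": -0.06,"ax": 0,"ay": 0,"az": 0},{"tx": 0,"ty": 0,"tz": -0.08,"ax": 0,"ay": 0,"az": 0},{"tx": 0,"ty": 0,"tz": -0.1,"ax": 0,"ay": 0,"az": 0},{"tx": 0,"ty": 0,"tz": -0.12,"ax": 0,"ay": 0,"az": 0},{"tx": 0,"ty": 0,"tz": -0.14,"ax": 0,"ay": 0,"az": 0},{"tx": 0,"ty": 0,"tz": -0.16,"ax": 0,"ay": 0,"az": 0}]}}

```text
time: 12.3
position: [0.5232, -0.1937, 0.1186]
tool_rot: [-2.923, -1.15, -0.002]
wrist_force: [2.0, 2.9, 0.4]
opening: 0.0428
grasp_force: 31.3
```

>>> {"fn": "carry_out", "kwargs": {"steps": [{"tx": 0.002,"ty": 0.003,"tz": -0.03,"ax": 0,"ay": 0,"az": 0},{"tx": 0.002,"ty": 0.003,"tz": -0.055,"ax": 0,"ay": 0,"az": 0},{"tx": 0.002,"ty": 0.003,"tz": -0.08,"ax": 0,"ay": 0,"az": 0},{"tx": 0.002,"ty": 0.003,"tz": -0.105,"ax": 0,"ay": 0,"az": 0},{"tx": 0.002,"ty": 0.003,"tz": -0.13,"ax": 0,"ay": 0,"az": 0},{"tx": 0.002,"ty": 0.003,"tz": -0.155,"ax": 0,"ay": 0,"az": 0},{"tx": 0.002,"ty": 0.003,"tz": -0.18,"ax": 0,"ay": 0,"az": 0},{"tx": 0.002,"ty": 0.003,"tz": -0.18,"ax": 0,"ay": 0,"az": 0}]}}

```text
time: 12.97
position: [0.5231, -0.1932, 0.0728]
tool_rot: [-2.923, -1.149, 0.001]
wrist_force: [2.4, 2.3, -2.7]
opening: 0.0435
grasp_force: 31.1
```

>>> {"fn": "carry_out", "kwargs": {"steps": [{"tx": 0.002,"ty": 0.002,"tz": -0.012,"ax": 0,"ay": 0,"az": 0},{"tx": 0.002,"ty": 0.002,"tz": -0.022,"ax": 0,"ay": 0,"az": 0},{"tx": 0.002,"ty": 0.002,"tz": -0.032,"ax": 0,"ay": 0,"az": 0},{"tx": 0.002,"ty": 0.002,"tz": -0.04,"ax": 0,"ay": 0,"az": 0},{"tx": 0.002,"ty": 0.002,"tz": -0.044,"ax": 0,"ay": 0,"az": 0},{"tx": 0.002,"ty": 0.002,"tz": -0.044,"ax": 0,"ay": 0,"az": 0}]}}

```text
time: 13.47
position: [0.5234, -0.1933, 0.0642]
tool_rot: [2.924, 1.148, 0.0]
wrist_force: [-1.0, 1.0, 10.5]
opening: 0.0431
grasp_force: 32.0
```

Contact at TCP z = 0.064, right at the computed seat height. Releasing and rising.

>>> {"fn": "carry_out", "kwargs": {"steps": [{"tx": 0,"ty": 0,"tz": 0,"ax": 0,"ay": 0,"az": 0},{"tx": 0,"ty": 0,"tz": 0,"ax": 0,"ay": 0,"az": 0},{"tx": 0,"ty": 0,"tz": 0,"ax": 0,"ay": 0,"az": 0},{"tx": 0,"ty": 0,"tz": 0,"ax": 0,"ay": 0,"az": 0},{"tx": 0,"ty": 0,"tz": 0,"ax": 0,"ay": 0,"az": 0},{"tx": 0,"ty": 0,"tz": 0,"ax": 0,"ay": 0,"az": 0}], "hand": 0.7}}

```text
time: 13.97
position: [0.5235, -0.1931, 0.0629]
tool_rot: [-2.924, -1.149, 0.0]
wrist_force: [0.2, 0.6, 0.1]
opening: 0.0722
grasp_force: 0.0
```

>>> {"fn": "carry_out", "kwargs": {"steps": [{"tx": 0,"ty": 0,"tz": 0.08,"ax": 0,"ay": 0,"az": 0},{"tx": 0,"ty": 0,"tz": 0.2,"ax": 0,"ay": 0,"az": 0},{"tx": 0,"ty": 0,"tz": 0.35,"ax": 0,"ay": 0,"az": 0},{"tx": 0,"ty": 0,"tz": 0.5,"ax": 0,"ay": 0,"az": 0},{"tx": 0,"ty": 0,"tz": 0.65,"ax": 0,"ay": 0,"az": 0},{"tx": 0,"ty": 0,"tz": 0.78,"ax": 0,"ay": 0,"az": 0},{"tx": 0,"ty": 0,"tz": 0.78,"ax": 0,"ay": 0,"az": 0},{"tx": 0,"ty": 0,"tz": 0.78,"ax": 0,"ay": 0,"az": 0}]}}

```text
time: 14.63
position: [0.5246, -0.1934, 0.2599]
tool_rot: [2.921, 1.148, 0.005]
wrist_force: [-0.2, 0.4, -0.8]
opening: 0.0726
grasp_force: 0.0
```

```bash
python3 - <<'E'
from h import *
for i in range(6): c,im,d=grab("wrist")
s=robot.state(); print(s["time"],np.round(s["position"],4),np.round(s["wrist_force"],2))
W=cloud(c,d); hs=cv2.cvtColor(im,cv2.COLOR_BGR2HSV); H,S=hs[...,0],hs[...,1]
k=((H>105)&(H<130)&(S>130)&(np.hypot(W[...,0]-.523,W[...,1]+.194)<.04)).astype(np.uint8)
z=W[k>0][:,2]; print("blue z",np.percentile(z,[50,90,98]).round(4),k.sum())
t=(k>0)&(W[...,2]>.063); cn=max(cv2.findContours(t.astype(np.uint8),0,1)[0],key=len); e=cv2.fitEllipse(cn); print("sleeve top",e,ray_z(c,e[0],.069).round(4)); print("shaft",shaft_depth(c,d)[:3])
E
```

```text
14.9333 [ 0.5229 -0.1927  0.2566] [-0.02  0.19 -0.38]
blue z [0.0674 0.0684 0.069 ] 716
sleeve top ((254.61886596679688, 177.73191833496094), (34.55336380004883, 35.979393005371094), 179.6185760498047) [ 0.5227 -0.1945  0.069 ]
shaft (((254.2100372314453, 185.6615753173828), (15.025891304016113, 15.25507926940918), 107.92156982421875), array([ 0.5233, -0.1934,  0.108 ]), array([ 0.5231, -0.1936,  0.1069]))
```

The sleeve's top is at z = 0.0685 to 0.069 and centred on the shaft, so it is seated. Now the collar.

>>> {"fn": "carry_out", "kwargs": {"steps": [{"tx": 0.17,"ty": 0.71,"tz": 0,"ax": 0,"ay": 0,"az": 0},{"tx": 0.17,"ty": 0.71,"tz": 0,"ax": 0,"ay": 0,"az": 0},{"tx": 0.17,"ty": 0.71,"tz": 0,"ax": 0,"ay": 0,"az": 0},{"tx": 0.17,"ty": 0.71,"tz": 0,"ax": 0,"ay": 0,"az": 0},{"tx": 0.17,"ty": 0.71,"tz": 0,"ax": 0,"ay": 0,"az": 0}], "hand": 1}}

```text
time: 15.35
position: [0.567, -0.0072, 0.2567]
tool_rot: [-2.914, -1.16, -0.001]
wrist_force: [0.9, 1.9, -0.3]
opening: 0.0854
grasp_force: 0.0
```

>>> {"fn": "carry_out", "kwargs": {"steps": [{"tx": 0.17,"ty": 0.71,"tz": -0.28,"ax": 0,"ay": 0,"az": 0},{"tx": 0.17,"ty": 0.71,"tz": -0.28,"ax": 0,"ay": 0,"az": 0},{"tx": 0.17,"ty": 0.71,"tz": -0.28,"ax": 0,"ay": 0,"az": 0},{"tx": 0.17,"ty": 0.71,"tz": -0.28,"ax": 0,"ay": 0,"az": 0},{"tx": 0.17,"ty": 0.71,"tz": -0.28,"ax": 0,"ay": 0,"az": 0},{"tx": 0.17,"ty": 0.71,"tz": -0.28,"ax": 0,"ay": 0,"az": 0},{"tx": 0.17,"ty": 0.71,"tz": -0.28,"ax": 0,"ay": 0,"az": 0},{"tx": 0.17,"ty": 0.71,"tz": -0.28,"ax": 0,"ay": 0,"az": 0}]}}

```text
time: 16.02
position: [0.6084, 0.1607, 0.1873]
tool_rot: [2.923, 1.147, -0.003]
wrist_force: [0.4, -0.5, -0.3]
opening: 0.0855
grasp_force: 0.0
```

```bash
cat > col.py <<'E'
from h import *
def collar(c,im,d):
    W=cloud(c,d); hs=cv2.cvtColor(im,cv2.COLOR_BGR2HSV); H,S=hs[...,0],hs[...,1]
    b=((H>10)&(H<24)&(S>130)); b[280:]=0
    z=np.percentile(W[b][:,2],[50,95]); out=[b.sum(),z.round(4)]
    for lo,hi,zz in((.029,.042,.035),(.006,.016,.011)):
        m=b&(W[...,2]>lo)&(W[...,2]<hi); cn=max(cv2.findContours(m.astype(np.uint8),0,1)[0],key=len); e=cv2.fitEllipse(cv2.convexHull(cn)); out.append((np.round(e[0],1),np.round(e[1],1),ray_z(c,e[0],zz).round(4)))
    return out
if __name__=="__main__":
    for i in range(12):
        c,im,d=grab("wrist")
        if i in(0,8,11): print(*collar(c,im,d))
    s=robot.state(); print(s["time"],np.round(s["position"],4)); np.savez("w6.npz",im=im,d=d)
E
python3 col.py
```

```text
1406 [0.0273 0.0345] (array([249.3, 179.6]), array([38.3, 39.7]), array([0.6097, 0.1664, 0.035 ])) (array([249.6, 174.7]), array([47.5, 48.2]), array([0.6094, 0.1662, 0.011 ]))
1400 [0.0264 0.0346] (array([249.6, 180.5]), array([38.3, 39.3]), array([0.6098, 0.1665, 0.035 ])) (array([250. , 175.6]), array([47. , 48.2]), array([0.6095, 0.1662, 0.011 ]))
1401 [0.0266 0.0345] (array([250.1, 180.7]), array([38.3, 39.4]), array([0.6098, 0.1665, 0.035 ])) (array([250.3, 175.9]), array([47.3, 48.1]), array([0.6094, 0.1662, 0.011 ]))
16.6167 [0.6087 0.162  0.1881]
```

Collar at (0.6097, 0.1664): rim at 35 mm, wider flange at 11 mm, so flange down. Descending onto the neck.

>>> {"fn": "carry_out", "kwargs": {"steps": [{"tx": 0.004,"ty": 0.018,"tz": -0.15,"ax": 0,"ay": 0,"az": 0},{"tx": 0.004,"ty": 0.018,"tz": -0.3,"ax": 0,"ay": 0,"az": 0},{"tx": 0.004,"ty": 0.018,"tz": -0.45,"ax": 0,"ay": 0,"az": 0},{"tx": 0.004,"ty": 0.018,"tz": -0.55,"ax": 0,"ay": 0,"az": 0},{"tx": 0.004,"ty": 0.018,"tz": -0.6,"ax": 0,"ay": 0,"az": 0},{"tx": 0.004,"ty": 0.018,"tz": -0.624,"ax": 0,"ay": 0,"az": 0},{"tx": 0.004,"ty": 0.018,"tz": -0.624,"ax": 0,"ay": 0,"az": 0},{"tx": 0.004,"ty": 0.018,"tz": -0.624,"ax": 0,"ay": 0,"az": 0}]}}

```text
time: 17.28
position: [0.6108, 0.1666, 0.0333]
tool_rot: [2.924, 1.149, 0.004]
wrist_force: [0.3, 0.3, -0.0]
opening: 0.0854
grasp_force: 0.0
```

>>> {"fn": "carry_out", "kwargs": {"steps": [{"tx": 0,"ty": 0,"tz": 0,"ax": 0,"ay": 0,"az": 0},{"tx": 0,"ty": 0,"tz": 0,"ax": 0,"ay": 0,"az": 0},{"tx": 0,"ty": 0,"tz": 0,"ax": 0,"ay": 0,"az": 0},{"tx": 0,"ty": 0,"tz": 0,"ax": 0,"ay": 0,"az": 0},{"tx": 0,"ty": 0,"tz": 0,"ax": 0,"ay": 0,"az": 0},{"tx": 0,"ty": 0,"tz": 0,"ax": 0,"ay": 0,"az": 0},{"tx": 0,"ty": 0,"tz": 0,"ax": 0,"ay": 0,"az": 0},{"tx": 0,"ty": 0,"tz": 0,"ax": 0,"ay": 0,"az": 0}], "hand": -1, "force": 35}}

```text
time: 17.95
position: [0.6102, 0.1668, 0.0333]
tool_rot: [-2.924, -1.149, -0.002]
wrist_force: [-1.2, 0.3, 6.2]
opening: 0.0383
grasp_force: 34.9
```

>>> {"fn": "carry_out", "kwargs": {"steps": [{"tx": 0,"ty": 0,"tz": 0.12,"ax": 0,"ay": 0,"az": 0},{"tx": 0,"ty": 0,"tz": 0.28,"ax": 0,"ay": 0,"az": 0},{"tx": 0,"ty": 0,"tz": 0.44,"ax": 0,"ay": 0,"az": 0},{"tx": 0,"ty": 0,"tz": 0.57,"ax": 0,"ay": 0,"az": 0},{"tx": -0.02,"ty": -0.1,"tz": 0.63,"ax": 0,"ay": 0,"az": 0},{"tx": -0.05,"ty": -0.22,"tz": 0.63,"ax": 0,"ay": 0,"az": 0},{"tx": -0.08,"ty": -0.35,"tz": 0.63,"ax": 0,"ay": 0,"az": 0},{"tx": -0.11,"ty": -0.48,"tz": 0.63,"ax": 0,"ay": 0,"az": 0}]}}

```text
time: 18.62
position: [0.5817, 0.0458, 0.1902]
tool_rot: [2.923, 1.151, 0.001]
wrist_force: [-0.3, -0.8, -1.3]
opening: 0.0386
grasp_force: 36.1
```

>>> {"fn": "carry_out", "kwargs": {"steps": [{"tx": -0.03,"ty": -0.13,"tz": 0,"ax": 0,"ay": 0,"az": 0},{"tx": -0.06,"ty": -0.27,"tz": 0,"ax": 0,"ay": 0,"az": 0},{"tx": -0.1,"ty": -0.41,"tz": 0,"ax": 0,"ay": 0,"az": 0},{"tx": -0.13,"ty": -0.55,"tz": 0,"ax": 0,"ay": 0,"az": 0},{"tx": -0.17,"ty": -0.69,"tz": 0,"ax": 0,"ay": 0,"az": 0},{"tx": -0.2,"ty": -0.82,"tz": 0,"ax": 0,"ay": 0,"az": 0},{"tx": -0.237,"ty": -0.93,"tz": 0,"ax": 0,"ay": 0,"az": 0},{"tx": -0.237,"ty": -0.961,"tz": 0,"ax": 0,"ay": 0,"az": 0}]}}

```text
time: 19.28
position: [0.5196, -0.2006, 0.19]
tool_rot: [2.926, 1.135, -0.005]
wrist_force: [-0.9, -1.1, -0.7]
opening: 0.0381
grasp_force: 36.2
```

```bash
python3 - <<'E'
from h import *
for i in range(14): c,im,d=grab("wrist")
s=robot.state(); print(s["time"],np.round(s["position"],4),np.round(s["tool_rot"],4),np.round(s["wrist_force"],2),s["opening"])
W=cloud(c,d); hs=cv2.cvtColor(im,cv2.COLOR_BGR2HSV); H,S=hs[...,0],hs[...,1]
b=((H>8)&(H<26)&(S>110)&(np.hypot(W[...,0]-.523,W[...,1]+.194)<.06)); z=W[b][:,2]; print(b.sum(),np.percentile(z,[5,50,95]).round(4))
zt=np.percentile(z,95); m=b&(W[...,2]>zt-.005); cn=max(cv2.findContours(m.astype(np.uint8),0,1)[0],key=len); e=cv2.fitEllipse(cv2.convexHull(cn)); print("neck top",e,ray_z(c,e[0],zt).round(4))
c2,im2,d2=grab("side"); u,v=map(int,proj(c2,(.523,-.194,.11)))
a=cv2.resize(im[190:330,170:340],None,fx=2.3,fy=2.3); b2=cv2.resize(im2[v-50:v+50,u-60:u+60],None,fx=3.3,fy=3.22); cv2.imwrite("pics/c7.png",np.hstack([a,b2]))
E
```

```text
19.9833 [ 0.523  -0.1935  0.1896] [2.9236e+00 1.1496e+00 1.0000e-04] [ 0.52 -0.22 -1.47] 0.0385726879556072
6335 [0.1653 0.1835 0.1907]
neck top ((253.35382080078125, 264.45770263671875), (75.68150329589844, 81.9360122680664), 90.19124603271484) [ 0.5238 -0.1935  0.1907]
```

View pics/c7.png

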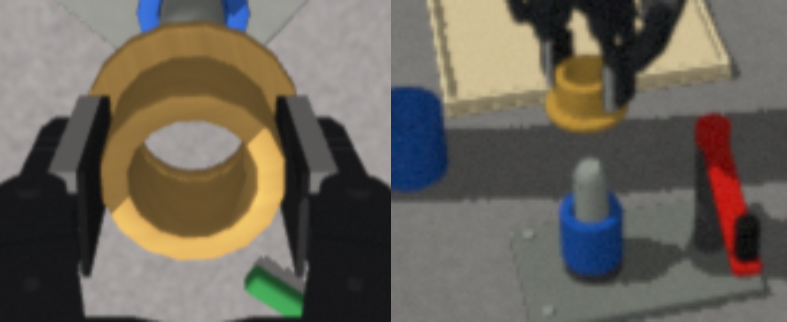

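The sleeve is seated on the shoulder (right) and the collar is held upright over the shaft. Lowering.

>>> {"fn": "carry_out", "kwargs": {"steps": [{"tx": 0,"ty": 0,"tz": -0.05,"ax": 0,"ay": 0,"az": 0},{"tx": 0,"ty": 0,"tz": -0.1,"ax": 0,"ay": 0,"az": 0},{"tx": 0,"ty": 0,"tz": -0.15,"ax": 0,"ay": 0,"az": 0},{"tx": 0,"ty": 0,"tz": -0.18,"ax": 0,"ay": 0,"az": 0},{"tx": 0,"ty": 0,"tz": -0.2,"ax": 0,"ay": 0,"az": 0},{"tx": 0,"ty": 0,"tz": -0.22,"ax": 0,"ay": 0,"az": 0},{"tx": 0,"ty": 0,"tz": -0.24,"ax": 0,"ay": 0,"az": 0},{"tx": 0,"ty": 0,"tz": -0.26,"ax": 0,"ay": 0,"az": 0}]}}

```text
time: 20.7
position: [0.5233, -0.1938, 0.1245]
tool_rot: [2.923, 1.149, 0.001]
wrist_force: [-0.1, 0.5, -1.0]
opening: 0.0384
grasp_force: 36.2
```

>>> {"fn": "carry_out", "kwargs": {"steps": [{"tx": 0,"ty": 0,"tz": -0.02,"ax": 0,"ay": 0,"az": 0},{"tx": 0,"ty": 0,"tz": -0.04,"ax": 0,"ay": 0,"az": 0},{"tx": 0,"ty": 0,"tz": -0.06,"ax": 0,"ay": 0,"az": 0},{"tx": 0,"ty": 0,"tz": -0.07,"ax": 0,"ay": 0,"az": 0},{"tx": 0,"ty": 0,"tz": -0.08,"ax": 0,"ay": 0,"az": 0},{"tx": 0,"ty": 0,"tz": -0.08,"ax": 0,"ay": 0,"az": 0}]}}

```text
time: 21.2
position: [0.5229, -0.1936, 0.1041]
tool_rot: [-2.924, -1.149, 0.0]
wrist_force: [0.1, 1.6, -2.3]
opening: 0.0384
grasp_force: 36.2
```

Now the last 7 to 8 mm, slowly, until contact.

>>> {"fn": "carry_out", "kwargs": {"steps": [{"tx": 0,"ty": 0,"tz": -0.008,"ax": 0,"ay": 0,"az": 0},{"tx": 0,"ty": 0,"tz": -0.016,"ax": 0,"ay": 0,"az": 0},{"tx": 0,"ty": 0,"tz": -0.022,"ax": 0,"ay": 0,"az": 0},{"tx": 0,"ty": 0,"tz": -0.028,"ax": 0,"ay": 0,"az": 0},{"tx": 0,"ty": 0,"tz": -0.032,"ax": 0,"ay": 0,"az": 0},{"tx": 0,"ty": 0,"tz": -0.032,"ax": 0,"ay": 0,"az": 0}]}}

```text
time: 21.7
position: [0.5231, -0.1937, 0.0972]
tool_rot: [2.924, 1.149, 0.001]
wrist_force: [-0.2, 1.8, 5.6]
opening: 0.0385
grasp_force: 36.7
```

>>> {"fn": "carry_out", "kwargs": {"steps": [{"tx": 0,"ty": 0,"tz": -0.003,"ax": 0,"ay": 0,"az": 0},{"tx": 0,"ty": 0,"tz": -0.003,"ax": 0,"ay": 0,"az": 0},{"tx": 0,"ty": 0,"tz": -0.003,"ax": 0,"ay": 0,"az": 0}]}}

```text
time: 21.95
position: [0.5231, -0.1937, 0.0972]
tool_rot: [2.924, 1.149, 0.002]
wrist_force: [-2.0, 2.4, 11.9]
opening: 0.0384
grasp_force: 37.3
```

>>> {"fn": "carry_out", "kwargs": {"steps": [{"tx": 0,"ty": 0,"tz": 0,"ax": 0,"ay": 0,"az": 0},{"tx": 0,"ty": 0,"tz": 0,"ax": 0,"ay": 0,"az": 0},{"tx": 0,"ty": 0,"tz": 0,"ax": 0,"ay": 0,"az": 0},{"tx": 0,"ty": 0,"tz": 0,"ax": 0,"ay": 0,"az": 0},{"tx": 0,"ty": 0,"tz": 0,"ax": 0,"ay": 0,"az": 0},{"tx": 0,"ty": 0,"tz": 0,"ax": 0,"ay": 0,"az": 0}], "hand": 0.7}}

```text
time: 22.45
position: [0.5228, -0.1938, 0.0957]
tool_rot: [2.924, 1.149, -0.0]
wrist_force: [-0.7, 0.0, 0.0]
opening: 0.0729
grasp_force: 0.0
```

>>> {"fn": "carry_out", "kwargs": {"steps": [{"tx": 0,"ty": 0,"tz": 0.08,"ax": 0,"ay": 0,"az": 0},{"tx": 0,"ty": 0,"tz": 0.2,"ax": 0,"ay": 0,"az": 0},{"tx": 0,"ty": 0,"tz": 0.35,"ax": 0,"ay": 0,"az": 0},{"tx": 0,"ty": 0,"tz": 0.5,"ax": 0,"ay": 0,"az": 0},{"tx": 0,"ty": 0,"tz": 0.64,"ax": 0,"ay": 0,"az": 0},{"tx": 0,"ty": 0,"tz": 0.64,"ax": 0,"ay": 0,"az": 0},{"tx": 0,"ty": 0,"tz": 0.64,"ax": 0,"ay": 0,"az": 0}]}}

```text
time: 23.03
position: [0.5241, -0.1942, 0.2579]
tool_rot: [2.921, 1.148, 0.006]
wrist_force: [-0.4, -0.0, -0.4]
opening: 0.0728
grasp_force: 0.0
```

```bash
cat > chk.py <<'E'
from h import *
for i in range(6): c,im,d=grab("wrist")
s=robot.state(); print(s["time"],np.round(s["position"],4),np.round(s["wrist_force"],2))
W=cloud(c,d); hs=cv2.cvtColor(im,cv2.COLOR_BGR2HSV); H,S,V=hs[...,0],hs[...,1],hs[...,2]; near=np.hypot(W[...,0]-.523,W[...,1]+.194)<.04
b=(H>8)&(H<26)&(S>110)&near; print("brass z",np.percentile(W[b][:,2],[5,50,95]).round(4))
for lo,zz in((.094,.099),(.070,.075)):
    m=b&(abs(W[...,2]-zz)<.005); cn=max(cv2.findContours(m.astype(np.uint8),0,1)[0],key=len); e=cv2.fitEllipse(cv2.convexHull(cn)); print(zz,e[1],ray_z(c,e[0],zz).round(4))
k=(V<70)&(W[...,2]>.135)&(W[...,2]<.165)&(W[...,1]<-.25); k[250:]=0; print("knob",np.median(W[k],0).round(4),k.sum())
E
python3 chk.py
```

```text
23.3333 [ 0.5222 -0.1935  0.2544] [1.18 0.7  0.13]
brass z [0.0729 0.0933 0.0986]
0.099 (37.915504455566406, 39.00800704956055) [ 0.5232 -0.1945  0.099 ]
0.075 (47.336456298828125, 48.405296325683594) [ 0.5231 -0.1946  0.075 ]
knob [ 0.5966 -0.3065  0.1509] 423
```

The collar's top is at 0.0986 and it is centred, so it is seated. Back to the knob at (0.596, -0.309).

>>> {"fn": "carry_out", "kwargs": {"steps": [{"tx": 0.15,"ty": -0.23,"tz": 0,"ax": 0,"ay": 0,"az": 0},{"tx": 0.29,"ty": -0.46,"tz": 0,"ax": 0,"ay": 0,"az": 0},{"tx": 0.29,"ty": -0.46,"tz": -0.1,"ax": 0,"ay": 0,"az": 0},{"tx": 0.29,"ty": -0.46,"tz": -0.2,"ax": 0,"ay": 0,"az": 0},{"tx": 0.29,"ty": -0.46,"tz": -0.3,"ax": 0,"ay": 0,"az": 0},{"tx": 0.29,"ty": -0.46,"tz": -0.37,"ax": 0,"ay": 0,"az": 0},{"tx": 0.29,"ty": -0.46,"tz": -0.42,"ax": 0,"ay": 0,"az": 0},{"tx": 0.29,"ty": -0.46,"tz": -0.42,"ax": 0,"ay": 0,"az": 0}], "hand": 1}}

```text
time: 24.0
position: [0.5934, -0.3074, 0.1469]
tool_rot: [-2.919, -1.147, 0.007]
wrist_force: [0.2, -0.2, -0.1]
opening: 0.0854
grasp_force: 0.0
```

>>> {"fn": "carry_out", "kwargs": {"steps": [{"tx": 0,"ty": 0,"tz": 0,"ax": 0,"ay": 0,"az": 0},{"tx": 0,"ty": 0,"tz": 0,"ax": 0,"ay": 0,"az": 0},{"tx": 0,"ty": 0,"tz": 0,"ax": 0,"ay": 0,"az": 0},{"tx": 0,"ty": 0,"tz": 0,"ax": 0,"ay": 0,"az": 0},{"tx": 0,"ty": 0,"tz": 0,"ax": 0,"ay": 0,"az": 0},{"tx": 0,"ty": 0,"tz": 0,"ax": 0,"ay": 0,"az": 0},{"tx": 0,"ty": 0,"tz": 0,"ax": 0,"ay": 0,"az": 0},{"tx": 0,"ty": 0,"tz": 0,"ax": 0,"ay": 0,"az": 0}], "hand": -1, "force": 25}}

```text
time: 24.67
position: [0.5958, -0.3092, 0.1517]
tool_rot: [2.923, 1.148, 0.001]
wrist_force: [0.2, -0.1, 4.8]
opening: 0.0148
grasp_force: 25.0
```

>>> {"fn": "carry_out", "kwargs": {"steps": [{"tx": -0.076,"ty": 0.012,"tz": 0,"ax": 0,"ay": 0,"az": 0},{"tx": -0.144,"ty": 0.036,"tz": 0,"ax": 0,"ay": 0,"az": 0},{"tx": -0.207,"ty": 0.07,"tz": 0,"ax": 0,"ay": 0,"az": 0},{"tx": -0.265,"ty": 0.113,"tz": 0,"ax": 0,"ay": 0,"az": 0},{"tx": -0.315,"ty": 0.165,"tz": 0,"ax": 0,"ay": 0,"az": 0},{"tx": -0.357,"ty": 0.223,"tz": 0,"ax": 0,"ay": 0,"az": 0},{"tx": -0.39,"ty": 0.287,"tz": 0,"ax": 0,"ay": 0,"az": 0},{"tx": -0.409,"ty": 0.341,"tz": 0,"ax": 0,"ay": 0,"az": 0}]}}

```text
time: 25.33
position: [0.4915, -0.2245, 0.1514]
tool_rot: [2.924, 1.144, -0.002]
wrist_force: [0.9, -1.4, 3.1]
opening: 0.0148
grasp_force: 25.3
```

>>> {"fn": "carry_out", "kwargs": {"steps": [{"tx": -0.009,"ty": 0.03,"tz": 0,"ax": 0,"ay": 0,"az": 0},{"tx": -0.014,"ty": 0.06,"tz": 0,"ax": 0,"ay": 0,"az": 0},{"tx": -0.017,"ty": 0.09,"tz": 0,"ax": 0,"ay": 0,"az": 0},{"tx": -0.018,"ty": 0.116,"tz": 0,"ax": 0,"ay": 0,"az": 0},{"tx": -0.018,"ty": 0.116,"tz": 0,"ax": 0,"ay": 0,"az": 0},{"tx": -0.018,"ty": 0.116,"tz": 0,"ax": 0,"ay": 0,"az": 0}]}}

```text
time: 25.83
position: [0.4884, -0.1942, 0.1514]
tool_rot: [-2.924, -1.149, 0.0]
wrist_force: [-1.7, 0.1, 7.0]
opening: 0.0152
grasp_force: 25.6
```

>>> {"fn": "carry_out", "kwargs": {"steps": [{"tx": 0,"ty": 0.008,"tz": 0,"ax": 0,"ay": 0,"az": 0},{"tx": 0,"ty": 0.016,"tz": 0,"ax": 0,"ay": 0,"az": 0},{"tx": 0,"ty": 0.016,"tz": 0,"ax": 0,"ay": 0,"az": 0},{"tx": 0,"ty": 0.016,"tz": 0,"ax": 0,"ay": 0,"az": 0}]}}

```text
time: 26.17
position: [0.4884, -0.1934, 0.1514]
tool_rot: [2.922, 1.144, -0.001]
wrist_force: [-2.2, -4.6, 5.5]
opening: 0.0151
grasp_force: 25.4
```

The stop is felt (-4.6 N along y), so the keeper is fully closed. Releasing and rising.

>>> {"fn": "carry_out", "kwargs": {"steps": [{"tx": 0,"ty": -0.01,"tz": 0,"ax": 0,"ay": 0,"az": 0},{"tx": 0,"ty": -0.01,"tz": 0,"ax": 0,"ay": 0,"az": 0},{"tx": 0,"ty": -0.01,"tz": 0,"ax": 0,"ay": 0,"az": 0},{"tx": 0,"ty": -0.01,"tz": 0,"ax": 0,"ay": 0,"az": 0},{"tx": 0,"ty": -0.01,"tz": 0.1,"ax": 0,"ay": 0,"az": 0},{"tx": 0,"ty": -0.01,"tz": 0.24,"ax": 0,"ay": 0,"az": 0},{"tx": 0,"ty": -0.01,"tz": 0.36,"ax": 0,"ay": 0,"az": 0},{"tx": 0,"ty": -0.01,"tz": 0.4,"ax": 0,"ay": 0,"az": 0}], "hand": 1}}

```text
time: 26.83
position: [0.4905, -0.1935, 0.2545]
tool_rot: [2.92, 1.148, 0.008]
wrist_force: [-0.1, 0.0, -0.7]
opening: 0.0854
grasp_force: 0.0
```

```bash
python3 - <<'E'
from h import *
for i in range(6): c,im,d=grab("wrist")
cs,im2,d2=grab("side"); s=robot.state(); print(s["time"],np.round(s["position"],4),s["opening"],np.round(s["wrist_force"],2))
W=cloud(c,d); hs=cv2.cvtColor(im,cv2.COLOR_BGR2HSV); H,S,V=hs[...,0],hs[...,1],hs[...,2]
r=((H<6)|(H>174))&(S>150)&(W[...,2]>.12)&(W[...,2]<.13); P=W[r][:,:2]; P=P[P[:,0]<.6]; vx,vy,x0,y0=cv2.fitLine(P.astype(np.float32),cv2.DIST_HUBER,0,.01,.01).ravel(); print("arm yaw",np.arctan(vy/vx),"y at shaft x",y0+vy/vx*(.523-x0))
u,v=map(int,proj(cs,(.55,-.194,.07))); cv2.imwrite("pics/c8.png",np.hstack([cv2.resize(im[:240,150:450],None,fx=1.3,fy=1.3),cv2.resize(im2[v-50:v+50,u-60:u+60],None,fx=3.12,fy=3.12)]))
E
```

```text
27.1833 [ 0.4878 -0.1924  0.2494] 0.0854305768536173 [ 0.31 -0.17  0.73]
arm yaw 0.022864928 y at shaft x -0.19326173
```

View pics/c8.png

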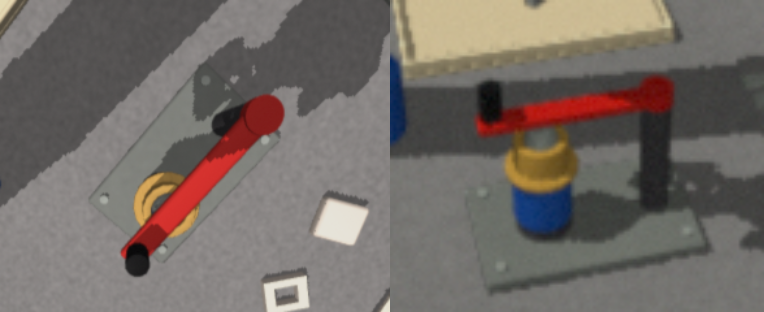

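The picture shows the sleeve on the shoulder, the collar flange down on it, and the keeper lying over the shaft (passing within 1 mm of its axis). The gripper is clear of everything.

```bash
python3 -c "
from station import robot
print(robot.hand_in())"
```

```text
the job is handed in; nothing more can be done
None
```

The hub is assembled and handed in: sleeve seated on the shoulder, collar flange down on the sleeve, and keeper closed over the shaft, all confirmed in the last camera views at about 27 s; the hand-in returned no verdict.

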